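Sweep the soap ends off the wash block into the catch tray

TASK

Lift the brush out of its stand, lay it down on the slab on its bristles and let go of it, then take it again by its back and, bristles down, sweep the three soap ends off the wash block into the steel tray beside it. Move the soap ends only with the brush, never with the gripper or arm; afterwards lay the brush on the slab again, bristles down, clear of the block and tray, and leave everything else where it is.

Things in the scene. Friction and masses are not known exactly. Their poses are not given: they have to be found in the camera images.
- block_top (a point): Centre of the top face of the wash block: a grey terrazzo-concrete block fixed on the slab, 230 mm along its own x, 200 mm along its own y, 60 mm high, all its top edges open (no rim). Its z is up. A fixed stainless catch tray is joined to its -y side, so 'towards the tray' is the block's own -y.
- tray_mid (a point): Middle of the inner floor of the catch tray, 173 mm from block_top towards the block's -y (same axes as block_top) and 54 mm below the block's top. Inside: 242 mm along x, and along y from the block's face (100 mm from the block centre) to 246 mm from it. Floor 6 mm above the slab, outer walls 45 mm high above the slab (15 mm lower than the block's top), none on the block's side.
- brush_mid (a point): Centre of the green brush with stiff pale bristles: 200 mm long (x, handle end to head end), 60 wide (y), 76 high (z, out of its back), 250 g. Bristles rigid, tips at z -38 mm, 56 mm wide; head plate 14 mm thick, 60 wide, its top at z 0; both span x -25 to +100 mm. On it a spine 26 mm wide, z 0 to +38 mm, runs the full length, x -100 to +100: bare handle below x -25.
- brush_handle (a point): Point on the brush's bare handle to grip it by when standing: mid-section, 22 mm from the handle's end (x -78, z +19 mm from brush_mid, same axes). At the start the brush stands on its head end in its stand, handle up (own x down), bristles (-z) facing roughly the robot, handle's end 205 mm above the slab.
- brush_back (a point): Point in the spine over the brush's balance point (x +20, z +25 mm from brush_mid, same axes), to grip it by when lying on its bristles: 63 mm above the bristle tips, 25 mm above the head plate. Set on the edge of its head end and leaning over its bristles 30 degrees or more from upright, the brush falls onto its bristles when let go and lies stably.
- stand: The white ceramic brush stand, fixed on the slab: an open rectangular cup 96 mm (own x) by 80 mm (own y), 45 mm high, walls and floor 5 mm; origin at the centre of its underside. The brush stands in it with about 5 mm of play; its bristles face the stand's -x. The slab between the stand and the wash block (about x 0.37 to 0.63, y 0.18 to 0.30 m) is always free for laying the brush down.
- end_a_mid (a point): Centre of one of the three soap ends lying on the wash block (hard tan soap, about 90 g): oblong, 66 x 44 x 30 mm (x, y, z); flat at the start, its z up.
- end_b_mid (a point): Centre of one of the three soap ends lying on the wash block (hard tan soap, about 80 g): broken-off stepped lump, 64 x 46 x 28 mm; flat at the start, its z up.
- end_c_mid (a point): Centre of one of the three soap ends lying on the wash block (hard tan soap, about 80 g): round cake, 62 mm across, 28 mm high; flat at the start, its z up.
- dispenser_mid (a point): Bystander, loose on the slab: white plastic push dispenser, 72 mm across, 176 mm tall; point on its axis 70 mm up.
- bowl_mid (a point): Bystander, loose on the slab: small stainless bowl, 120 mm across, 48 mm high; point at its middle, 24 mm up.
- holder_mid (a point): Bystander, loose on the slab: white ceramic soap holder, a shallow dish 85 x 125 x 22 mm; point at its middle, 11 mm up.
- bar_mid (a point): Bystander, loose on the slab: whole tan soap bar 50 x 90 x 34 mm lying in the soap holder (not one of the soap ends); its centre.
- beaker_mid (a point): Bystander, loose on the slab: white plastic beaker, 70 mm across, 90 mm tall; point at its middle.
- pumice_mid (a point): Bystander, loose on the slab: grey pumice stone 75 x 50 x 35 mm; its centre.
- jug_mid (a point): Bystander, loose on the slab: tall white plastic bottle, 72 mm across, 190 mm tall; point on its axis 90 mm up.
Things that resemble listed ones, but are neither listed nor needed, are in the scene too. Leave any orange or red look-alike of the part that bears end_b_mid alone.

How it is judged:
By the outcome, as a careful person would: the job done as asked, in the order asked, and still so for the second after the job is handed in, with the robot touching nothing.
It also fails if it takes over 58 s, if anything falls off the work surface, if the arm or the gripper's body presses on something with over 40 N, if the wrist force passes 120 N, or if a joint passes its speed limit or range.

ROBOT

A 7-joint arm with a two-finger parallel gripper is mounted at the origin on the work surface. World frame = base frame: x ahead of the robot, y to its left, z up, the work surface at z = 0. Lengths are in m, angles in rad, forces in N, time in s.
With the tool pointing down it reaches from about 0.425 to 0.975 m from the base axis. Payload 16.7 kg.
Tool frame: the origin (TCP) lies at the very end of the fingers, on their centre line; the grasp point (between the pads) lies 19 mm behind it; y points along the fingers, x is the direction in which the jaws open and shut, and the axes are right-handed (so a half turn about y gives the same grasp; the last joint's range is limited). The gripper opens to 85 mm and grips with 20 to 120 N. Pads are 22 mm wide; open, the fingers measure 114 mm over their backs; the gripper's body (76 mm by 85 mm) begins 54 mm behind the grasp point. The pads swing forward as they close: fully open they stand 13 mm farther back than shut.
Start: joints at [1.187, 0.426, 0.074, 1.606, -0.034, 1.111, -0.067], TCP at [0.157, -0.656, 0.196] pointing down, gripper open.
Joint ranges: [-2.85, 2.85], [-0.5, 2.14], [-1.23, 1.37], [0.21, 2.46], [-1.02, 4.16], [0.16, 2.05], [-2.73, 2.73]. Speed limits (rad/s): [1.89, 1.89, 2.39, 2.39, 3.01, 3.01, 3.01].

INTERFACE

Orientations are given as [roll, pitch, yaw] about the fixed x, y, z axes, in that order (R = Rz(yaw) Ry(pitch) Rx(roll)).
In Python, from bench import env gives the robot as it stands.
- The arm moves only by the tool carry_out, never from a script. Its argument "series" is a list that holds one entry, the list of rows, each a list of 7 numbers: the turn, a rotation vector about the tool's x, y, z in degrees, then the shift along the tool's x, y, z in cm, then the finger opening in cm, from 0 to 8.54. A call has 1 to 12 rows; each row is the pose to reach, as a shift and turn from the pose measured when the call began, along the tool's axes at that moment; what a row does not reach only later rows make up. A row lasts 1/8 s, in which the tool goes at most 62.5 mm and 10.7 degrees, less where a joint would pass 70% of its speed; a pose out of reach is approached as far as the arm can. A call with a gripper value outside its range is refused whole. The fingers move at their own pace and stop on an object; the grip force is fixed at half the most. Time passes only in rows, so rows that repeat a pose let the fingers close. It gives the time, the measured TCP pose, the force and the opening at its end, in the units of the state.
- env.state(): the state, without advancing time (a new reading comes with each control period).
- env.read_camera(name): name is "scene" or "top" or "wrist"; returns a dict with "color" (384x512x3 uint8, blue, green, red), "camera_matrix" (3x3 intrinsics, pixels), "distortion" ([k1, k2, p1, p2, k3] as OpenCV has them; the pictures are not rectified), "extrinsics" (4x4, takes a point from world to camera coordinates). Camera axes: x right, y down, z forward; pixel columns grow to the right and rows downward; lengths in m; the calibration is good to about 2 mm. A picture is of the moment at which its call begins. There is no depth.
- env.job_done(): hands the job in, once; it reports no verdict.
The state is a dict: "t": time; "joints": joint angles; "qd": joint speeds; "joint_torque": joint torques, N m; "ee_pos": TCP position; "orientation": TCP orientation; "ft_force": force on the tool from outside, world axes, zero at the start; "ft_torque": the same for the moment, N m; "width": opening from 0.0 (shut) to 1.0 (fully open).
Only numpy, scipy, OpenCV 4.12 (cv2) and the standard library are available. Lean on these libraries where they do the work, as an engineer would, in place of code of your own. Each camera call takes 0.05 s, during which the arm holds its last target.

## Working session

There is one attempt and no reset: what is moved stays moved. The work goes in short steps, Python scripts to look and compute and a tool call to move; the robot and the scene stay as the last step left them, time stands still between calls to the robot, and variables do not carry over. Pictures are saved under pics/ and viewed, and the job is handed in when it is done.

Besides the shell and the picture viewer there is one more tool, called after ">>>" in YAML: its name, and indented under it one key for each argument. carry_out: Moves the arm, as the interface text tells. Its arguments: {"type":"object","properties":{"series":{"type":"array","items":{"type":"array","items":{"type":"array","items":{"type":"number"}}}}},"required":["series"]}

```bash
ls; mkdir -p pics; python3 - <<'E'
from bench import env
import cv2
print(env.state())
for n in ["scene","top","wrist"]:
    r=env.read_camera(n); cv2.imwrite(f"pics/{n}0.png",r["color"]); print(n,r["camera_matrix"],r["distortion"],r["extrinsics"])
E
```

```text
pics
{'t': 0.0, 'joints': array([ 1.18650026,  0.42677123,  0.07384026,  1.60663561, -0.03408775,
        1.11076604, -0.06706514]), 'qd': array([-1.89121348e-03, -2.79585403e-03,  3.51998951e-03, -1.12535187e-03,
        3.99026343e-04,  3.90132560e-04, -7.25677655e-06]), 'joint_torque': array([ 5.30894577e-04, -9.49843740e+01,  3.76078516e+00, -4.63516474e+01,
        1.92433706e-02,  1.00196642e-02, -2.07073663e-05]), 'ee_pos': array([ 0.15689745, -0.65603759,  0.19477151]), 'orientation': array([-1.57090401e+00,  1.31673388e-03, -1.33598288e+00]), 'ft_force': array([-0.30333413, -0.24344899, -0.24917839]), 'ft_torque': array([ 0.03108082, -0.0353789 , -0.0463405 ]), 'width': 0.9969595772926879}
scene [[355.76738535   0.         255.50467556]
 [  0.         355.76738535 196.07261655]
 [  0.           0.           1.        ]] [-0.06881095  0.          0.          0.          0.        ] [[ 0.45220231  0.89178138 -0.01546055 -0.24210214]
 [ 0.65536935 -0.34398088 -0.67243451 -0.28039226]
 [-0.60498272  0.29394407 -0.73999513  1.67068984]
 [ 0.          0.          0.          1.   
[... 169 characters left out ...]
        0.          0.        ] [[-0.02102062 -0.99969381  0.0130543  -0.03510169]
 [-0.99373096  0.01945763 -0.11009166  0.5759625 ]
 [ 0.10980395 -0.01528666 -0.99383571  1.42898607]
 [ 0.          0.          0.          1.        ]]
wrist [[336.77249453   0.         255.28576133]
 [  0.         336.77249453 192.17226253]
 [  0.           0.           1.        ]] [-0.03946879  0.          0.          0.          0.        ] [[ 2.33027171e-01 -9.72470210e-01  1.65021245e-04 -6.74314202e-01]
 [-9.30409709e-01 -2.22899094e-01  2.90953204e-01 -3.96411907e-02]
 [-2.82906540e-01 -6.79535394e-02 -9.56737271e-01  3.78465142e-01]
 [ 0.00000000e+00  0.00000000e+00  0.00000000e+00  1.00000000e+00]]
```

View pics/scene0.png

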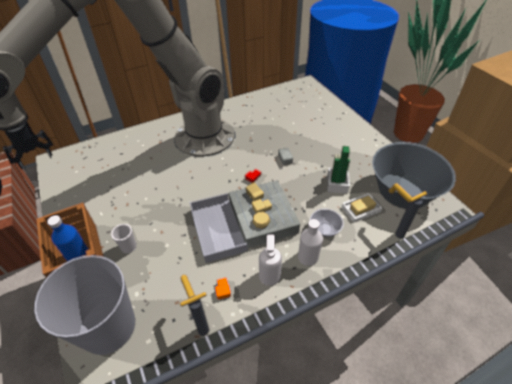

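View pics/top0.png

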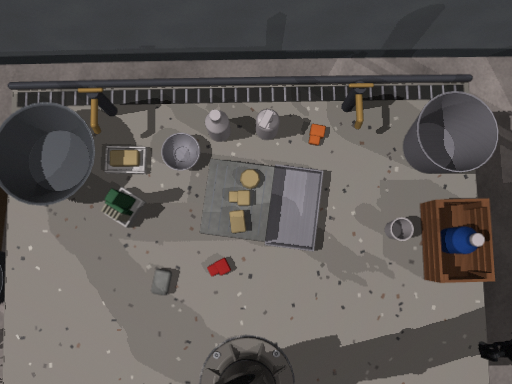

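View pics/wrist0.png

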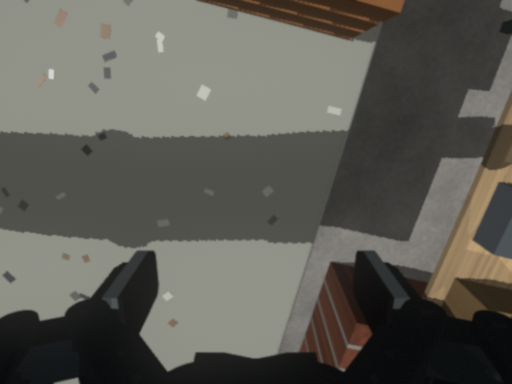

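```bash
cat > h.py <<'E'
from bench import env
import cv2, numpy as np
from scipy.spatial.transform import Rotation as Ro
def cam(n):
    r=env.read_camera(n); r={k:np.array(v) for k,v in r.items()}; return r
def ray(r,px):
    p=cv2.undistortPoints(np.array(px,float).reshape(-1,1,2),r["camera_matrix"],r["distortion"]).reshape(-1,2)
    E=r["extrinsics"];R=E[:3,:3];c=-R.T@E[:3,3]
    d=np.c_[p,np.ones(len(p))]@R
    return c,d
def onz(r,px,z):
    c,d=ray(r,px); return c+d*((z-c[2])/d[:,2])[:,None]
def proj(r,P):
    E=r["extrinsics"];rv=cv2.Rodrigues(E[:3,:3])[0]
    return cv2.projectPoints(np.array(P,float).reshape(-1,1,3),rv,E[:3,3],r["camera_matrix"],r["distortion"])[0].reshape(-1,2)
def crop(r,name,x0,y0,x1,y1,s):
    im=cv2.resize(r["color"][y0:y1,x0:x1],None,fx=s,fy=s,interpolation=cv2.INTER_CUBIC)
    cv2.imwrite("pics/"+name+".png",im)
def tool():
    s=env.state();return np.array(s["ee_pos"]),Ro.from_euler("xyz",s["orientation"]),s
E
python3 - <<'E'
from h import *
r=cam("top"); crop(r,"topA",90,150,340,290,3)
r2=cam("scene"); crop(r2,"sceneA",180,130,400,290,3)
E
```

```text
(no output)
```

View pics/topA.png

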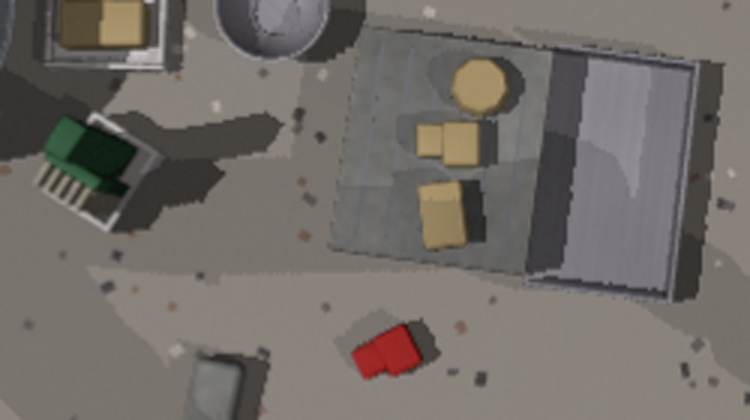

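View pics/sceneA.png

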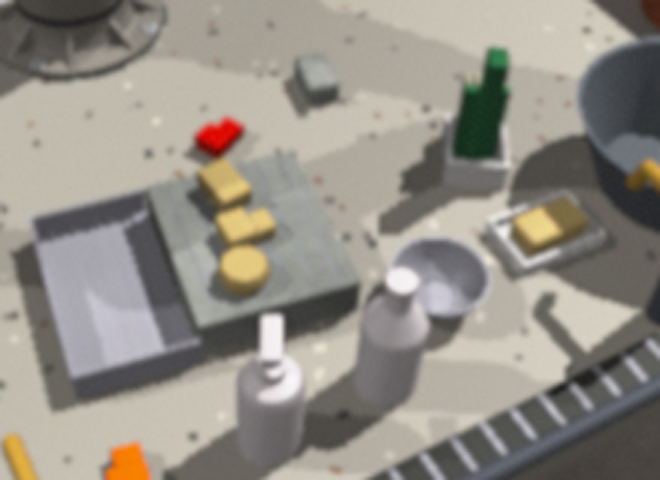

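```bash
python3 - <<'E'
from h import *
r=cam("top"); r2=cam("scene")
f=lambda L:[(90+a/3,150+b/3) for a,b in L]
g=lambda L:[(180+a/3,130+b/3) for a,b in L]
np.set_printoptions(precision=4,suppress=True)
B=onz(r,f([(360,27),(553,45),(526,275),(330,248)]),.06);print("block",B,B.mean(0))
B2=onz(r2,g([(148,192),(285,150),(357,285),(200,330)]),.06);print("block sc",B2,B2.mean(0))
print("stand rim",onz(r,f([(95,112),(163,158),(108,228)]),.045))
hsv=cv2.cvtColor(r["color"],cv2.COLOR_BGR2HSV)
for nm,rr,roi in (("top",r,(90,190,160,230)),("scene",r2,(320,140,365,200))):
    hsv=cv2.cvtColor(rr["color"],cv2.COLOR_BGR2HSV)
    m=cv2.inRange(hsv,(45,60,15),(95,255,255)); k=np.zeros_like(m);k[roi[1]:roi[3],roi[0]:roi[2]]=m[roi[1]:roi[3],roi[0]:roi[2]]
    ys,xs=np.nonzero(k);print(nm,xs.min(),xs.max(),ys.min(),ys.max(),len(xs))
crop(r,"topB",95,180,150,232,14)
crop(r2,"sceneB",315,135,365,200,9)
# soaps
for nm,rr in(("top",r),("scene",r2)):
    hsv=cv2.cvtColor(rr["color"],cv2.COLOR_BGR2HSV)
    m=cv2.inRange(hsv,(12,60,90),(32,255,255))
    n,l,s,c=cv2.connectedComponentsWithStats(m)
    for i in range(1,n):
        if s[i,4]>60: print(nm,s[i],c[i],onz(rr,[c[i]],.06+.03))
E
```

```text
block [[ 0.6835  0.0971  0.06  ]
 [ 0.6612 -0.0994  0.06  ]
 [ 0.4284 -0.0665  0.06  ]
 [ 0.4593  0.1294  0.06  ]] [0.5581 0.0152 0.06  ]
block sc [[ 0.4443 -0.0633  0.06  ]
 [ 0.4594  0.1247  0.06  ]
 [ 0.691   0.0917  0.06  ]
 [ 0.6638 -0.0974  0.06  ]] [0.5646 0.0139 0.06  ]
stand rim [[0.6033 0.3704 0.045 ]
 [0.5547 0.3005 0.045 ]
 [0.4845 0.356  0.045 ]]
top 105 134 190 214 483
scene 332 348 146 182 396
top [348  83  26   4  96] [360.9583  84.5521] [[ 0.9015 -0.3703  0.09  ]]
top [77 88 25  4 97] [89.1237 89.4845] [[0.9004 0.4614 0.09  ]]
top [355  94   9  35 225] [358.72   110.8267] [[ 0.8186 -0.3594  0.09  ]]
top [ 90  99   8  35 169] [ 92.8757 114.7337] [[0.821  0.4482 0.09  ]]
top [122 150  16  15 219] [130.1233 157.1005] [[0.6883 0.3337 0.09  ]]
top [240 169  19  20 284] [249.0035 178.3063] [[ 0.6172 -0.0212  0.09  ]]
top [229 190  21  16 288] [239.7986 196.941 ] [[0.5618 0.0072 0.09  ]]
top [229 210  16  23 309] [236.8997 220.9579] [[0.4907 0.017  0.09  ]]
scene [215   0  18  98 359] [223.273  44.493] [[-0.6747  0.396   0.09  ]]
scene [ 60  30  18  52 104] [68.0288 55.0673] [[-1.0366 -0.4776  0.09  ]]
scene [ 431   50   81  164 3645] [480.0925 121.8798] [[0.5927 1.126  0.09  ]]
scene [67 62 22 62 64] [77.4531 92.0938] [[-0.5536 -0.4803  0.09  ]]
scene [246 182  26  46 638] [258.7116 205.3558] [[ 0.5689 -0.0027  0.09  ]]
scene [390 183  37  19 240] [406.95   192.6708] [[0.7673 0.5072 0.09  ]]
scene [351 196  25  19 314] [362.4268 204.7739] [[0.7374 0.3242 0.09  ]]
scene [  37  202   67   72 1241] [ 67.0967 236.4488] [[ 0.3923 -0.6407  0.09  ]]
scene [175 274  32  32 341] [189.2111 291.61  ] [[ 0.7719 -0.3369  0.09  ]]
scene [216 277  14  23 231] [222.2424 288.8615] [[ 0.808  -0.2466  0.09  ]]
```

View pics/topB.png

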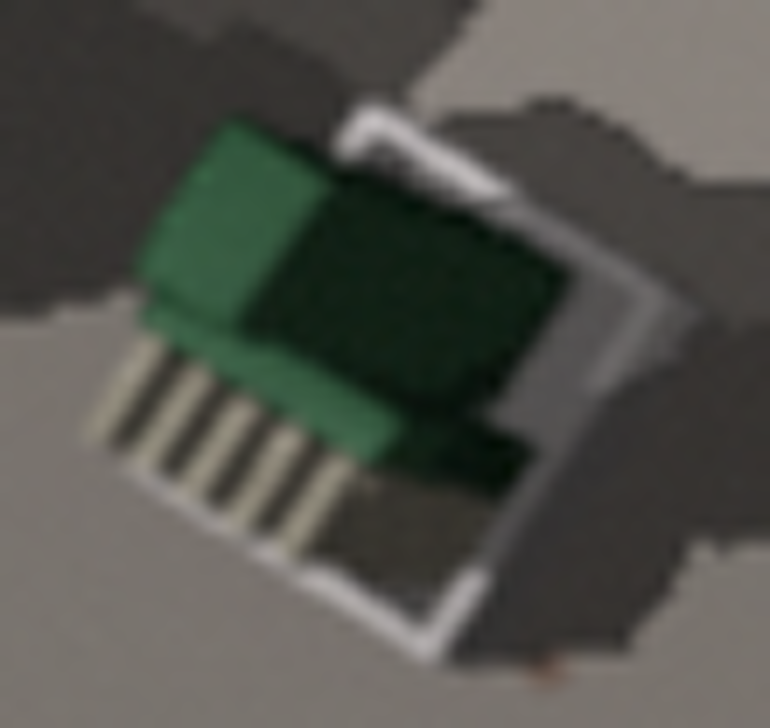

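View pics/sceneB.png

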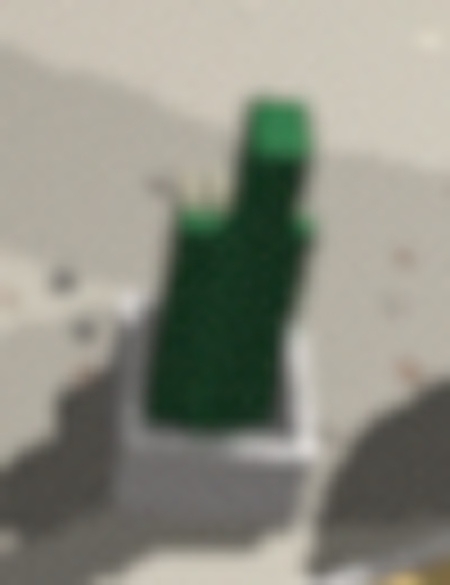

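```bash
python3 - <<'E'
from h import *
np.set_printoptions(precision=4,suppress=True)
r=cam("top"); r2=cam("scene")
f=lambda L:[(95+(a-6.5)/14,180+(b-6.5)/14) for a,b in L]
g=lambda L:[(315+(a-4)/9,135+(b-4)/9) for a,b in L]
P=onz(r,f([(235,120),(332,185),(245,332),(140,278)]),.205);print("handle end top",P,P.mean(0))
Q=onz(r2,g([(252,98),(308,102),(305,155),(243,148)]),.205);print("sc",Q,Q.mean(0))
print("plate",onz(r,f([(145,305),(402,440)]),.13))
print("rim",onz(r,f([(370,105),(690,310),(430,655)]),.045))
E=r["extrinsics"]
rw=cam("wrist");E=rw["extrinsics"];p,R,s=tool();c=-E[:3,:3].T@E[:3,3];print("wristcam in tool",R.inv().apply(c-p), R.as_matrix().T@E[:3,:3].T[:,2])
print(s["t"])
E
```

```text
handle end top [[0.5808 0.3547 0.205 ]
 [0.5677 0.3357 0.205 ]
 [0.5393 0.3523 0.205 ]
 [0.5502 0.3728 0.205 ]] [0.5595 0.3539 0.205 ]
sc [[0.5428 0.3573 0.205 ]
 [0.5554 0.376  0.205 ]
 [0.5815 0.3549 0.205 ]
 [0.5665 0.3354 0.205 ]] [0.5615 0.3559 0.205 ]
plate [[0.5525 0.395  0.13  ]
 [0.5237 0.3418 0.13  ]]
rim [[0.6043 0.3726 0.045 ]
 [0.5578 0.3021 0.045 ]
 [0.4835 0.3583 0.045 ]]
wristcam in tool [-0.0006 -0.1788  0.0725] [ 0.0013  0.9568 -0.2909]
0.5
```

```bash
cat >> h.py <<'E'
def down(psi): return Ro.from_euler("xyz",[-90,0,psi],degrees=True)
def rows(targets,now=None):
    p,R,s=tool()
    for (pt,Rt,w) in targets:
        d=(R.inv()*Rt).as_rotvec(degrees=True); sh=R.inv().apply(np.array(pt)-p)*100
        print([round(float(v),1) for v in d]+[round(float(v),2) for v in sh]+[w])
E
python3 - <<'E'
from h import *
rows([((.45,-.30,.36),down(-35),8.5),((.55,.10,.36),down(20),8.5),((.56,.355,.28),down(56),8.5)])
E
```

```text
[-0.0, -41.5, -0.0, -27.85, -16.45, 36.79, 8.5]
[-0.0, -96.5, -0.0, -64.43, -16.44, 55.82, 8.5]
[-0.0, -132.5, -0.0, -89.0, -8.44, 62.72, 8.5]
```

>>> carry_out:
  series:
    - [[0,-41.5,0,-27.9,-16.5,36.8,8.5],[0,-41.5,0,-27.9,-16.5,36.8,8.5],[0,-41.5,0,-27.9,-16.5,36.8,8.5],[0,-41.5,0,-27.9,-16.5,36.8,8.5],[0,-41.5,0,-27.9,-16.5,36.8,8.5],[0,-41.5,0,-27.9,-16.5,36.8,8.5],[0,-96.5,0,-64.4,-16.5,55.8,8.5],[0,-96.5,0,-64.4,-16.5,55.8,8.5],[0,-96.5,0,-64.4,-16.5,55.8,8.5],[0,-96.5,0,-64.4,-16.5,55.8,8.5],[0,-96.5,0,-64.4,-16.5,55.8,8.5],[0,-96.5,0,-64.4,-16.5,55.8,8.5]]

```text
t: 2.0
ee_pos: [0.5047, -0.0287, 0.3506]
orientation: [-1.571, -0.001, 0.351]
ft_force: [1.4, -0.8, 1.2]
width: 0.996
```

```bash
python3 - <<'E'
from h import *
print(env.state())
rows([((.56,.355,.28),down(56),8.5)])
E
```

```text
{'t': 2.0, 'joints': array([ 0.50289068,  0.07414601, -0.60259219,  1.733515  ,  0.04357127,
        1.34633714,  0.24325981]), 'qd': array([-0.59973146,  0.2439766 , -0.47179562, -0.29209919,  0.15467626,
        0.10415393, -0.98830531]), 'joint_torque': array([ 6.96100071e+00, -6.01311994e+01, -5.67777513e-02, -4.73829710e+01,
       -8.25473014e-01,  1.58784294e-02,  5.65325081e+00]), 'ee_pos': array([ 0.50470762, -0.02865843,  0.3506234 ]), 'orientation': array([-1.57146640e+00, -6.77192261e-04,  3.51346526e-01]), 'ft_force': array([ 1.3805836 , -0.76941783,  1.22338717]), 'ft_torque': array([-0.0472599 , -0.09449994,  0.01973218]), 'width': 0.9963880591964809}
[0.0, -35.9, 0.0, 18.39, 7.05, 34.12, 8.5]
```

>>> carry_out:
  series:
    - [[0,-35.9,0,18.4,7.0,34.1,8.5],[0,-35.9,0,18.4,7.0,34.1,8.5],[0,-35.9,0,18.4,7.0,34.1,8.5],[0,-35.9,0,18.4,7.0,34.1,8.5],[0,-35.9,0,18.4,7.0,34.1,8.5],[0,-35.9,0,18.4,7.0,34.1,8.5],[0,-35.9,0,18.4,7.0,34.1,8.5],[0,-35.9,0,18.4,7.0,34.1,8.5]]

```text
t: 3.0
ee_pos: [0.5594, 0.3566, 0.2797]
orientation: [-1.57, 0.0, 0.981]
ft_force: [0.6, -0.9, 0.4]
width: 0.997
```

```bash
python3 - <<'E'
from h import *
r=cam("wrist");cv2.imwrite("pics/w1.png",r["color"]);
p,R,s=tool();print(p,s["joints"])
print(proj(r,[(.5605,.355,.205),(.5605,.355,.183)]))
E
```

```text
[0.55992099 0.35506792 0.28013676] [-0.08911064  0.45725621 -0.81211291  1.49188567  0.33616606  1.33697098
  0.05095141]
[[255.801774   192.46704698]
 [255.79616637 184.90006144]]
```

View pics/w1.png

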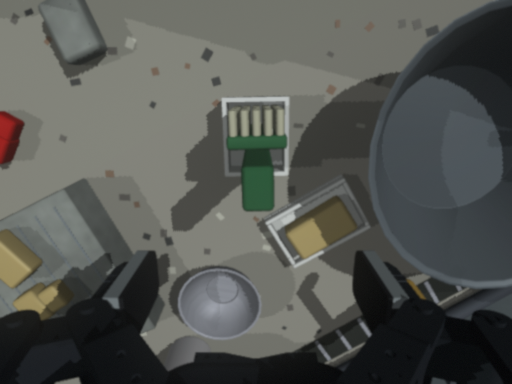

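```bash
python3 - <<'E'
from h import *
r=cam("wrist")
P=onz(r,[(258.5,196.5)],.205)[0];print(P)
rows([((P[0],P[1],.164),down(56),8.5)])
E
```

```text
[0.56519843 0.35329533 0.205     ]
[0.1, 0.0, -0.0, 0.2, 11.65, -0.44, 8.5]
```

The brush is the only green thing with bristles (top 120,205; scene 343,160). Soap ends in the top view: oblong (237,221), stepped lump (240,197) and round cake (249,178). Look-alikes to leave alone are the red lump (219,268), the orange lump (317,133) and the bar in the holder (124,157). The wrist picture shows the brush handle's end at (258,196) between the open fingers, bristles at (257,122), inside the white stand.

>>> carry_out:
  series:
    - [[0,0,0,0.2,11.6,-0.4,8.5],[0,0,0,0.2,11.6,-0.4,8.5],[0,0,0,0.2,11.6,-0.4,8.5],[0,0,0,0.2,11.6,-0.4,8.5],[0,0,0,0.2,11.6,-0.4,1.5],[0,0,0,0.2,11.6,-0.4,1.5],[0,0,0,0.2,11.6,-0.4,1.5],[0,0,0,0.2,11.6,-0.4,1.5],[0,0,0,0.2,11.6,-0.4,1.5],[0,0,0,0.2,11.6,-0.4,1.5]]

```text
t: 4.35
ee_pos: [0.5653, 0.3539, 0.1654]
orientation: [-1.573, -0.001, 0.978]
ft_force: [0.4, 0.0, 7.0]
width: 0.271
```

>>> carry_out:
  series:
    - [[0,0,0,0,0,0,1.5],[0,0,0,0,0,0,1.5],[0,0,0,0,-4,0,1.5],[0,0,0,0,-8,0,1.5],[0,0,0,0,-14,0,1.5],[0,0,0,0,-14,0,1.5]]

```text
t: 5.1
ee_pos: [0.5658, 0.3556, 0.3099]
orientation: [-1.575, -0.007, 0.978]
ft_force: [0.9, 0.1, -4.7]
width: 0.269
```

```bash
python3 - <<'E'
from h import *
r=cam("scene");crop(r,"s2",220,40,420,240,3)
r=cam("wrist");cv2.imwrite("pics/w2.png",r["color"]);
print(env.state())
E
```

```text
{'t': 5.2, 'joints': array([-0.08732835,  0.44804189, -0.81437332,  1.4498856 ,  0.32855485,
        1.3822046 ,  0.06436479]), 'qd': array([ 0.00152919,  0.02111472,  0.00930203,  0.02774816,  0.00122921,
       -0.00347917, -0.0014969 ]), 'joint_torque': array([-4.98450492e-01, -9.56460500e+01, -1.64530832e+01, -5.25877297e+01,
       -1.67418262e-01,  1.14472776e-01,  5.10041183e-02]), 'ee_pos': array([0.56491425, 0.35375553, 0.30507555]), 'orientation': array([-1.57292236e+00, -9.24284358e-04,  9.77561585e-01]), 'ft_force': array([-0.02510213, -1.16171225, -3.16670878]), 'ft_torque': array([ 0.00797881, -0.01829798, -0.01286526]), 'width': 0.27152133445228605}
```

View pics/s2.png

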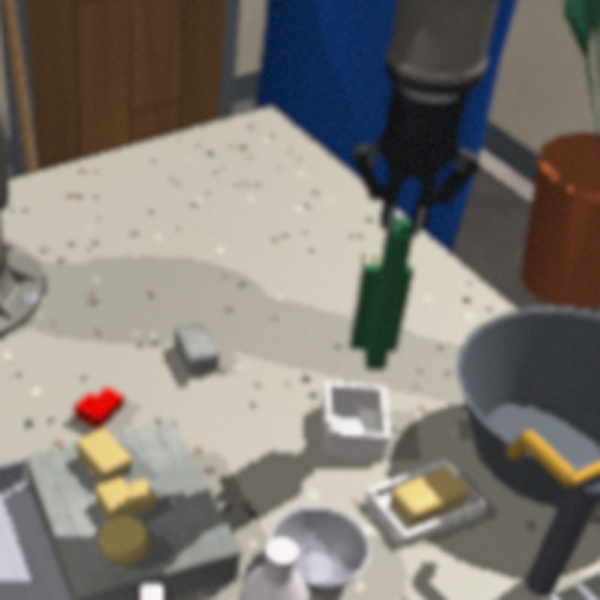

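View pics/w2.png

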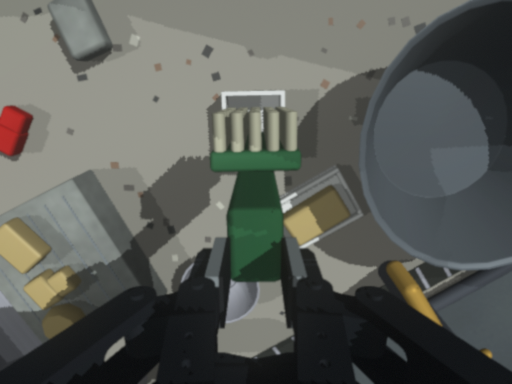

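```bash
cat >> h.py <<'E'
def lean(phi,th):
    phi=np.radians(phi);th=np.radians(th)
    f=np.array([np.cos(phi),np.sin(phi),0]);u=np.array([0,0,1.])
    y=f*np.sin(th)-u*np.cos(th); z=-(f*np.cos(th)+u*np.sin(th)); x=np.cross(y,z)
    return Ro.from_matrix(np.c_[x,y,z])
E
python3 - <<'E'
from h import *
for th in(50,):
    R=lean(10,th); E=np.array([.615,.25,.002])
    T=E-R.apply([0,.16,.057]); print(th,T)
    rows([(T+[0,0,.08],R,1.5),(T,R,1.5)])
E
```

```text
50 [0.53037723 0.23507872 0.14851055]
[-47.3, -41.1, -19.2, -11.78, 7.65, -3.75, 1.5]
[-47.3, -41.1, -19.2, -11.79, 15.65, -3.74, 1.5]
```

>>> carry_out:
  series:
    - [[-47.3,-41.1,-19.2,-11.8,7.6,-3.8,1.5],[-47.3,-41.1,-19.2,-11.8,7.6,-3.8,1.5],[-47.3,-41.1,-19.2,-11.8,7.6,-3.8,1.5],[-47.3,-41.1,-19.2,-11.8,7.6,-3.8,1.5],[-47.3,-41.1,-19.2,-11.8,7.6,-3.8,1.5],[-47.3,-41.1,-19.2,-11.8,7.6,-3.8,1.5],[-47.3,-41.1,-19.2,-11.8,7.6,-3.8,1.5],[-47.3,-41.1,-19.2,-11.8,7.6,-3.8,1.5],[-47.3,-41.1,-19.2,-11.8,7.6,-3.8,1.5]]

```text
t: 6.32
ee_pos: [0.5292, 0.2335, 0.2267]
orientation: [-2.439, 0.0, 1.746]
ft_force: [0.7, 0.6, -2.6]
width: 0.275
```

```bash
python3 - <<'E'
from h import *
r=cam("scene");crop(r,"s3",220,40,420,240,3)
print(env.state()['joints'])
for th in(50,60):
    R=lean(10,th); E=np.array([.615,.25,.002])
    T=E-R.apply([0,.16,.057]); print(th,T)
    rows([(T,R,1.5)])
E
```

```text
[ 0.04289433 -0.00740405 -0.85562956  2.42034687  1.6341885   0.46957832
 -0.52231732]
50 [0.53037723 0.23507872 0.14851055]
[-0.2, -0.0, -0.0, 0.1, 5.16, 6.0, 1.5]
60 [0.50660806 0.23088758 0.13136345]
[-10.2, -0.0, -0.0, 0.1, 4.42, 8.87, 1.5]
```

View pics/s3.png

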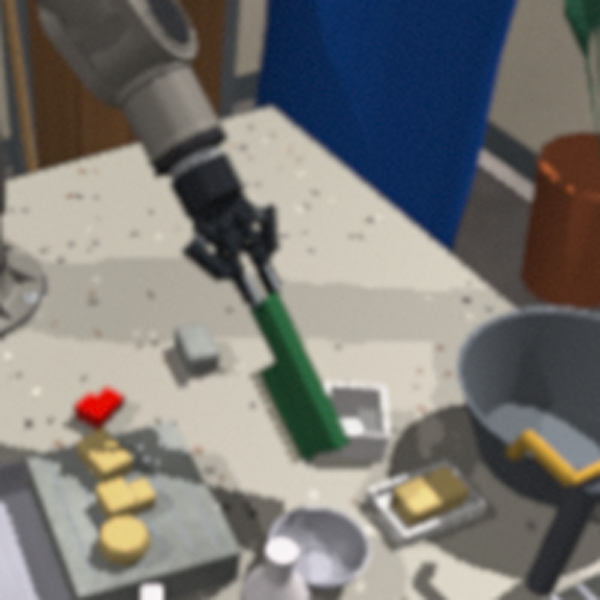

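>>> carry_out:
  series:
    - [[0,0,0,0.1,2.6,3.0,1.5],[0,0,0,0.1,4.5,5.3,1.5],[0,0,0,0.1,4.5,5.3,1.5],[0,0,0,0.1,4.9,5.7,1.5],[0,0,0,0.1,4.9,5.7,1.5]]

```text
t: 7.0
ee_pos: [0.5344, 0.2368, 0.153]
orientation: [-2.434, 0.0, 1.741]
ft_force: [0.6, 0.2, -0.8]
width: 0.272
```

```bash
python3 - <<'E'
from h import *
r=cam("scene");crop(r,"s4",220,40,420,240,3)
p,R,s=tool();print(s['joints'],p,R.apply([0,.16,.057])+p,s["ft_force"])
E
```

```text
[ 0.28562734  0.35040824 -1.22527167  2.46007196  1.89594587  0.83021765
 -0.70625548] [0.53408771 0.23750863 0.15353569] [0.61754327 0.2518793  0.00630236] [ 1.33773099 -0.93031343 -1.12140141]
```

View pics/s4.png

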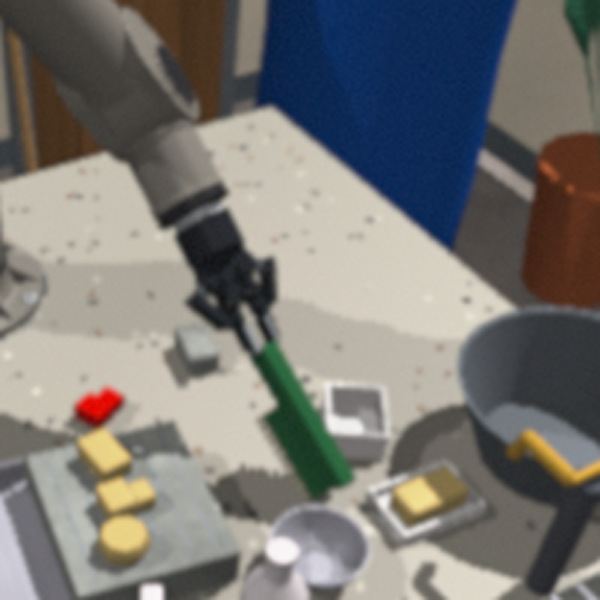

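```bash
python3 - <<'E'
from h import *
R=lean(10,46); E=np.array([.616,.251,.002])
T=E-R.apply([0,.16,.057]); print(T)
rows([(T,R,1.5),(T-[0,0,.002],R,1.5)])
E
```

```text
[0.54164816 0.23788976 0.15414771]
[3.5, -0.1, -0.2, -0.09, 0.53, -0.53, 1.5]
[3.5, -0.1, -0.2, -0.09, 0.66, -0.38, 1.5]
```

>>> carry_out:
  series:
    - [[3.5,0,0,0,0.5,-0.5,1.5],[3.5,0,0,0,0.5,-0.5,1.5],[3.5,0,0,0,0.7,-0.4,1.5]]

```text
t: 7.42
ee_pos: [0.5435, 0.2423, 0.1565]
orientation: [-2.382, 0.001, 1.746]
ft_force: [-39.1, -5.1, 73.1]
width: 0.274
```

```bash
python3 - <<'E'
from h import *
r=cam("top");crop(r,"t5",70,120,250,270,4)
p,R,s=tool();print(s['joints'],p,R.apply([0,.16,.057])+p,s["ft_force"],s["t"])
E
```

```text
[ 0.30952316  0.32684308 -1.2120301   2.40467734  1.79610636  0.74080599
 -0.58078187] [0.5436668  0.24280206 0.15683833] [0.61945006 0.25606899 0.00541216] [-28.81568263  -4.5463417   54.08641249] 7.475
```

View pics/t5.png

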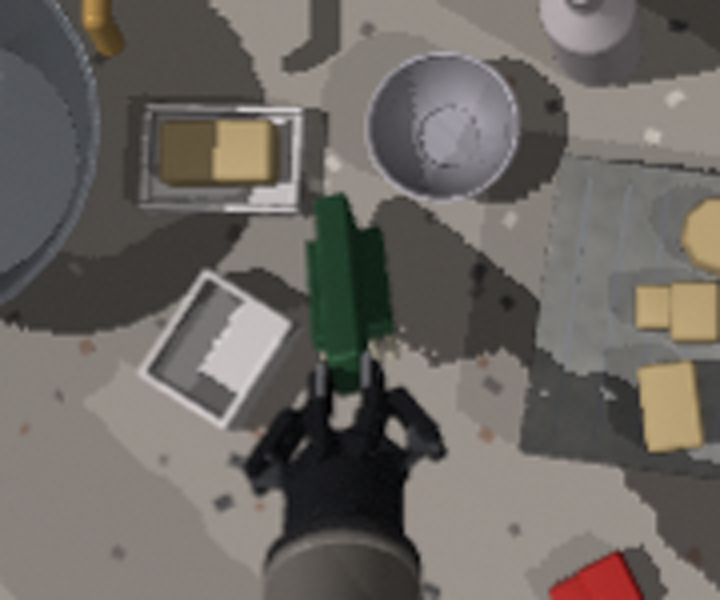

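>>> carry_out:
  series:
    - [[0,0,0,0,-0.3,-0.3,1.5],[0,0,0,0,-0.3,-0.3,1.5]]

```text
t: 7.72
ee_pos: [0.5434, 0.2435, 0.1619]
orientation: [-2.384, 0.002, 1.748]
ft_force: [-0.5, 0.2, -2.1]
width: 0.266
```

>>> carry_out:
  series:
    - [[0,0,0,0,0.15,0.15,1.5],[0,0,0,0,0.15,0.15,8.5],[0,0,0,0,0.15,0.15,8.5],[0,0,0,0,0.15,0.15,8.5],[0,0,0,0,0.15,0.15,8.5],[0,0,0,0,0.15,0.15,8.5]]

```text
t: 8.48
ee_pos: [0.5435, 0.2434, 0.1597]
orientation: [-2.384, 0.002, 1.747]
ft_force: [-0.3, -0.5, -0.1]
width: 0.993
```

```bash
python3 - <<'E'
from h import *
r=cam("top");crop(r,"t6",70,120,250,270,4)
r=cam("scene");crop(r,"s6",220,40,420,240,3)
p,R,s=tool();print(p,s["ft_force"],s["t"])
E
```

```text
[0.5435098  0.24345375 0.1597568 ] [ 0.26408011  0.25124393 -0.3194796 ] 8.575
```

View pics/t6.png

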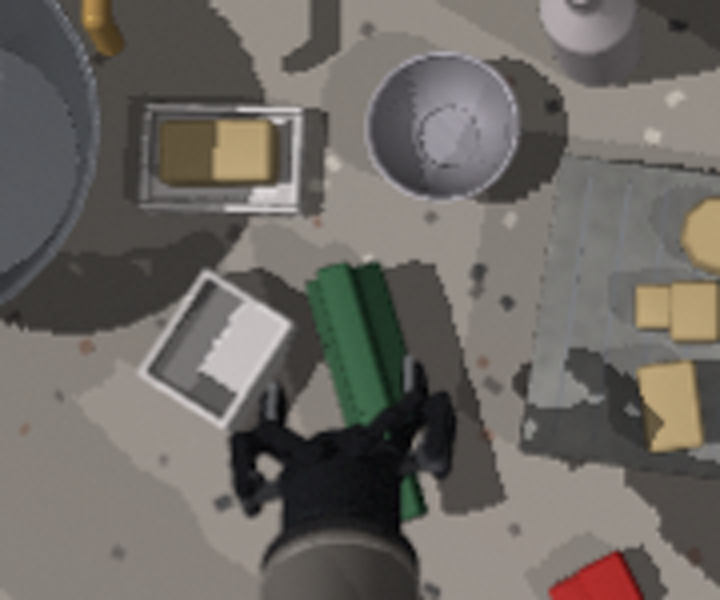

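View pics/s6.png

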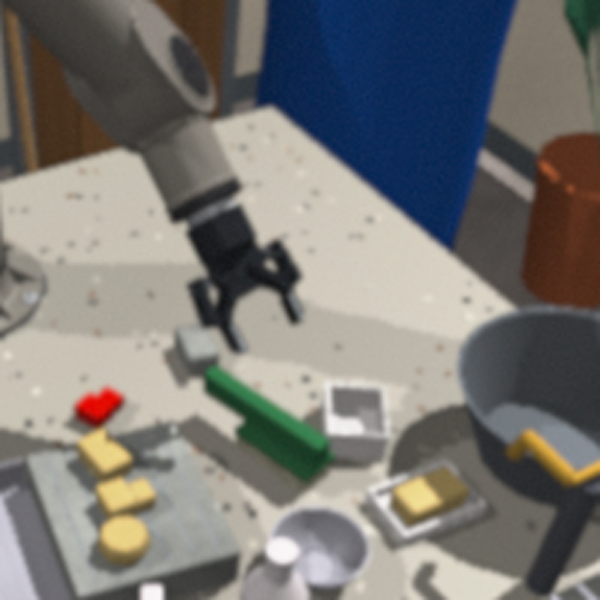

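```bash
python3 - <<'E'
from h import *
np.set_printoptions(precision=4,suppress=True)
r=cam("top")
f=lambda L:[(70+(a-1.5)/4,120+(b-1.5)/4) for a,b in L]
P=onz(r,f([(337,267),(412,514)]),.076);d=P[0]-P[1];L=np.linalg.norm(d);d/=L
print(P,L,np.degrees(np.arctan2(d[1],d[0])))
c=P.mean(0);bb=c+.02*d;print("mid",c,"back",bb)
yaw=np.degrees(np.arctan2(d[1],d[0]))
rows([((.52,.24,.25),down(yaw+90),8.5),((bb[0],bb[1],.2),down(yaw+90),8.5)])
E
```

```text
[[0.6003 0.2651 0.076 ]
 [0.4148 0.2091 0.076 ]] 0.19378724838387765 16.795114304739176
mid [0.5075 0.2371 0.076 ] back [0.5267 0.2428 0.076 ]
[46.5, -6.3, -2.8, 0.06, -7.93, -4.93, 8.5]
[46.5, -6.3, -2.8, 0.23, -3.98, -1.78, 8.5]
```

>>> carry_out:
  series:
    - [[0,0,0,0,-5,-3,8.5],[46.5,-6.3,-2.8,0.1,-7.9,-4.9,8.5],[46.5,-6.3,-2.8,0.1,-7.9,-4.9,8.5],[46.5,-6.3,-2.8,0.1,-7.9,-4.9,8.5],[46.5,-6.3,-2.8,0.1,-7.9,-4.9,8.5],[46.5,-6.3,-2.8,0.1,-7.9,-4.9,8.5],[46.5,-6.3,-2.8,0.1,-7.9,-4.9,8.5],[46.5,-6.3,-2.8,0.1,-7.9,-4.9,8.5]]

```text
t: 9.62
ee_pos: [0.521, 0.2399, 0.2499]
orientation: [-1.567, -0.002, 1.864]
ft_force: [-0.2, -0.8, 0.4]
width: 0.996
```

```bash
python3 - <<'E'
from h import *
r=cam("wrist");cv2.imwrite("pics/w7.png",r["color"])
p,R,s=tool();print(p,s["joints"],s["t"])
E
```

```text
[0.5223709  0.23879526 0.24866316] [ 0.31921392  0.4147835  -1.10336948  1.71723188  0.37807164  1.25848559
  0.99069479] 9.675
```

View pics/w7.png

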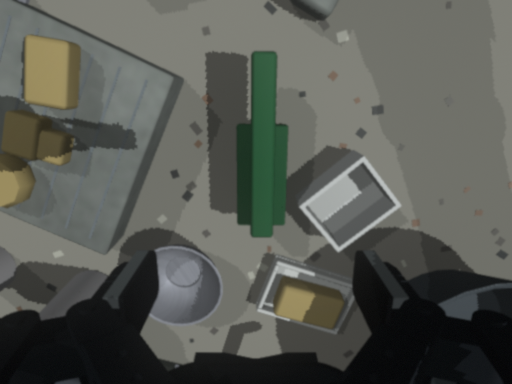

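```bash
python3 - <<'E'
from h import *
np.set_printoptions(precision=4,suppress=True)
r=cam("wrist")
P=onz(r,[(262,236),(264,52)],.076);d=P[0]-P[1];L=np.linalg.norm(d);d/=L
yaw=np.degrees(np.arctan2(d[1],d[0]));print(P,L,yaw)
c=P.mean(0);bb=c+.02*d;print("mid",c,"back",bb)
rows([((bb[0],bb[1],.044),down(yaw+90),8.5)])
# block corners seen in wrist at z .06
print(onz(r,[(183,77),(107,253)],.06))
E
```

```text
[[0.5974 0.2705 0.076 ]
 [0.4108 0.2153 0.076 ]] 0.19459911044035738 16.475460486769222
mid [0.5041 0.2429 0.076 ] back [0.5232 0.2485 0.076 ]
[-0.3, 0.2, 0.2, 0.75, 20.43, -0.48, 8.5]
[[0.4564 0.1416 0.06  ]
 [0.6797 0.0995 0.06  ]]
```

>>> carry_out:
  series:
    - [[0,0,0,0.5,10,-0.5,8.5],[0,0,0,0.5,16,-0.5,8.5],[0,0,0,0.5,20.3,-0.5,8.5],[0,0,0,0.5,20.3,-0.5,8.5],[0,0,0,0.5,20.3,-0.5,8.5],[0,0,0,0.5,20.3,-0.5,1.5],[0,0,0,0.5,20.3,-0.5,1.5],[0,0,0,0.5,20.3,-0.5,1.5],[0,0,0,0.5,20.3,-0.5,1.5],[0,0,0,0.5,20.3,-0.5,1.5],[0,0,0,0.5,20.3,-0.5,1.5]]

```text
t: 11.1
ee_pos: [0.5241, 0.2462, 0.0453]
orientation: [-1.566, -0.004, 1.862]
ft_force: [0.5, -0.3, -0.7]
width: 0.175
```

```bash
python3 - <<'E'
from h import *
r=cam("wrist");cv2.imwrite("pics/w8.png",r["color"])
r=cam("top");crop(r,"t8",70,120,250,270,4)
p,R,s=tool();print(p,s["width"],s["t"])
E
```

```text
[0.52409822 0.24623155 0.04524276] 0.18035630194264637 11.2
```

View pics/w8.png

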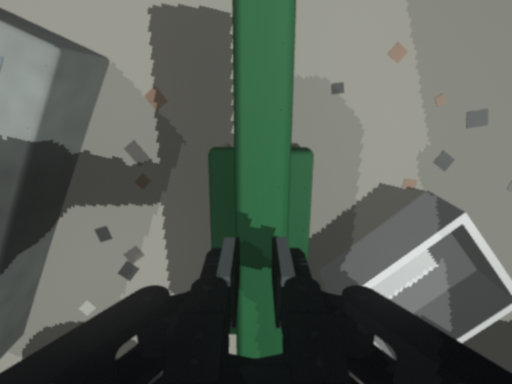

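View pics/t8.png

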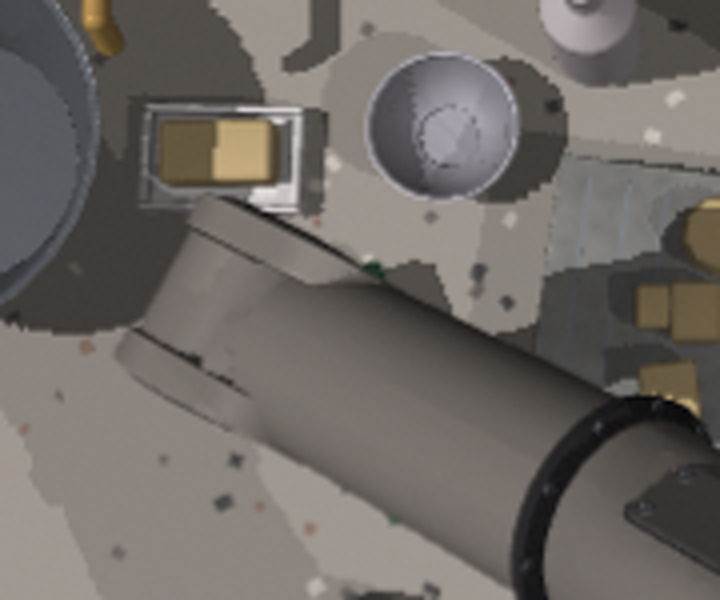

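>>> carry_out:
  series:
    - [[0,0,0,0,0,0,0],[0,0,0,0,0,0,0],[0,0,0,0,0,0,0],[0,0,0,0,-3,0,0],[0,0,0,0,-3,0,0]]

```text
t: 11.82
ee_pos: [0.5252, 0.2469, 0.0769]
orientation: [-1.569, -0.004, 1.862]
ft_force: [-0.6, 0.0, 0.0]
width: 0.001
```

```bash
python3 - <<'E'
from h import *
r=cam("wrist");cv2.imwrite("pics/w9.png",r["color"])
r=cam("scene");crop(r,"s9",220,40,420,240,3)
p,R,s=tool();print(p,s["width"],s["t"],s["ft_force"],s["ft_torque"])
E
```

```text
[0.52439572 0.24597047 0.07517725] 0.001663506466689006 11.925 [ 0.50210752 -1.16761698 -0.54869048] [-0.00427749 -0.01466694  0.01205483]
```

View pics/w9.png

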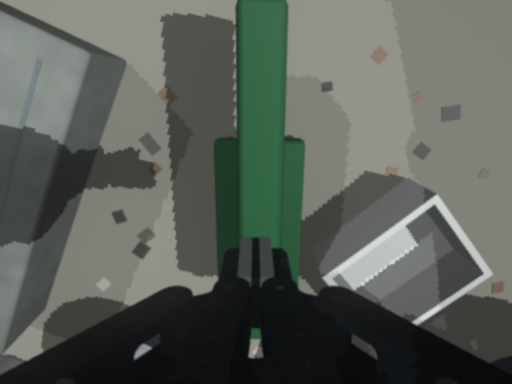

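View pics/s9.png

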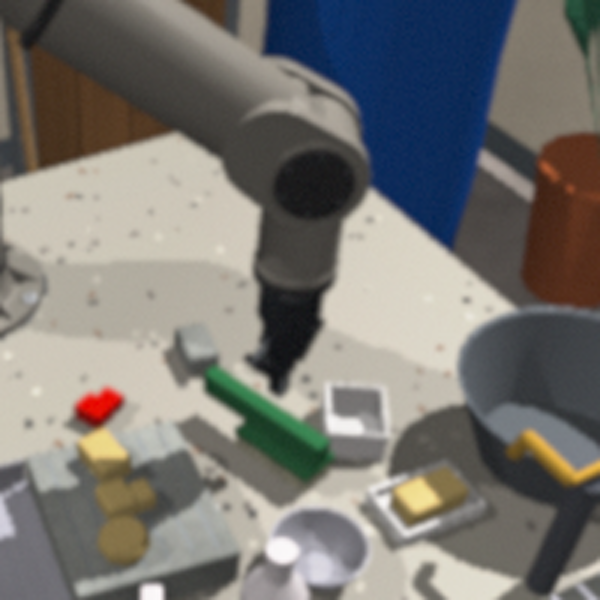

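```bash
python3 - <<'E'
from h import *
np.set_printoptions(precision=1,suppress=True)
p,R,s=tool()
r=cam("scene");w=cam("wrist");t=cam("top")
for n,c in(("scene",r),("wrist",w)):
    print(n,"TCP",proj(c,[p]),"base20 behind",proj(c,[p-R.apply([0,.019,0])]))
hd=np.array([.5989,.268,.076]);ha=np.array([.413,.212,.076])
print("scene model head/handle",proj(r,[hd,ha]),"crop",(proj(r,[hd,ha])-[220,40])*3)
# triangulate head top centre & handle from scene & wrist(first, joints gone) -> use scene plane z=.076
g=lambda L:[(220+(a-1)/3,40+(b-1)/3) for a,b in L]
np.set_printoptions(precision=4,suppress=True)
print("scene handle top corners, head corners", onz(r,g([(207,375),(218,367),(308,456),(328,438)]),.076))
print("wrist plane",onz(w,[(238,2),(286,3)],.076))
E
```

```text
scene TCP [[310.8 177.4]] base20 behind [[311.3 173.9]]
wrist TCP [[254.6 228.6]] base20 behind [[254.4 243. ]]
scene model head/handle [[326.6 187.8]
 [288.5 162.8]] crop [[319.7 443.3]
 [205.5 368.3]]
scene handle top corners, head corners [[0.423  0.2068 0.076 ]
 [0.4162 0.2279 0.076 ]
 [0.6082 0.2427 0.076 ]
 [0.5941 0.2824 0.076 ]]
wrist plane [[0.4148 0.2049 0.076 ]
 [0.4086 0.227  0.076 ]]
```

```bash
python3 - <<'E'
from h import *
r=cam("scene");crop(r,"s10",280,130,345,205,8)
w=cam("wrist");crop(w,"w10",180,180,340,384,3)
E
```

```text
(no output)
```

View pics/s10.png

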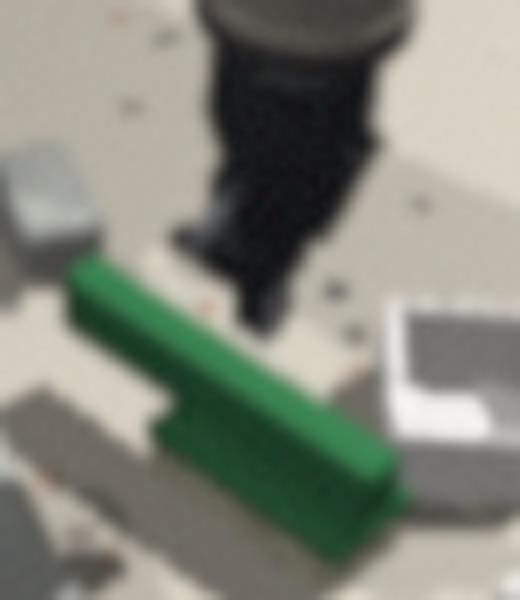

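View pics/w10.png

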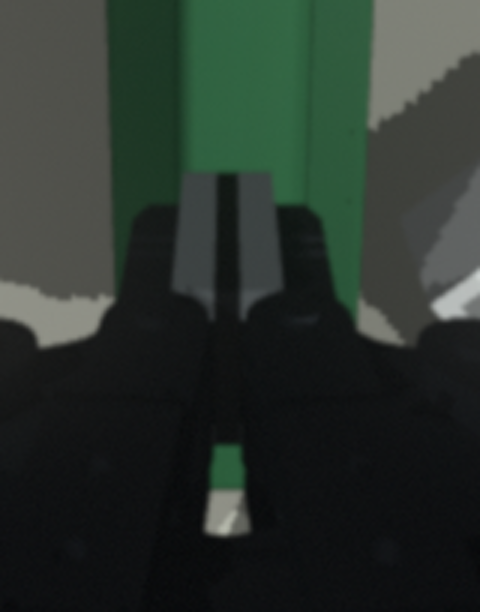

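```bash
python3 - <<'E'
from h import *
np.set_printoptions(precision=1,suppress=True)
p,R,s=tool(); w=cam("wrist")
for z in(.011,0,-.011,.019,-.019):
    print(z,[ (int(y*1000),proj(w,[p+R.apply([0,y,z])])[0][1].round(0)) for y in(0,-.01,-.02,-.03,-.04,-.05,-.06)])
print(proj(w,[p+R.apply([.0425,-.013,.011]),p+R.apply([.0425,-.04,.011])]))
sc=cam("scene")
print([ (y,proj(sc,[p+R.apply([0,y,0])])[0]) for y in(0,-.02,-.04)])
E
```

```text
0.011 [(0, np.float64(210.0)), (-10, np.float64(216.0)), (-20, np.float64(223.0)), (-30, np.float64(231.0)), (-40, np.float64(240.0)), (-50, np.float64(250.0)), (-60, np.float64(262.0))]
0 [(0, np.float64(228.0)), (-10, np.float64(235.0)), (-20, np.float64(243.0)), (-30, np.float64(252.0)), (-40, np.float64(262.0)), (-50, np.float64(273.0)), (-60, np.float64(286.0))]
-0.011 [(0, np.float64(245.0)), (-10, np.float64(253.0)), (-20, np.float64(262.0)), (-30, np.float64(272.0)), (-40, np.float64(283.0)), (-50, np.float64(295.0)), (-60, np.float64(309.0))]
0.019 [(0, np.float64(196.0)), (-10, np.float64(202.0)), (-20, np.float64(209.0)), (-30, np.float64(216.0)), (-40, np.float64(224.0)), (-50, np.float64(233.0)), (-60, np.float64(243.0))]
-0.019 [(0, np.float64(258.0)), (-10, np.float64(266.0)), (-20, np.float64(275.0)), (-30, np.float64(286.0)), (-40, np.float64(297.0)), (-50, np.float64(310.0)), (-60, np.float64(325.0))]
[[334.9 218.4]
 [348.2 240.2]]
[(0, array([310.7, 177.5])), (-0.02, array([311.2, 173.8])), (-0.04, array([311.8, 170. ]))]
```

Wrist (tips at 255,238) and scene (tip at 313,171) both show the closed fingertips in the air just above the spine. The tips therefore sit about 36 mm behind the reported TCP. I'll open and go lower, watching the force.

>>> carry_out:
  series:
    - [[0,0,0,0.3,0,0,8.5],[0,0,0,0.3,0,0,8.5],[0,0,0,0.3,0,0,8.5],[0,0,0,0.3,0,0,8.5],[0,0,0,0.3,3.0,0,8.5],[0,0,0,0.3,3.0,0,8.5],[0,0,0,0.3,4.5,0,8.5],[0,0,0,0.3,4.5,0,8.5]]

```text
t: 13.28
ee_pos: [0.5226, 0.2489, 0.0294]
orientation: [-1.565, -0.003, 1.862]
ft_force: [0.3, -0.2, -0.5]
width: 0.996
```

```bash
python3 - <<'E'
from h import *
r=cam("scene");crop(r,"s11",280,130,345,205,8)
w=cam("wrist");cv2.imwrite("pics/w11.png",w["color"])
p,R,s=tool();print(p,s["width"],s["t"],s["ft_force"])
E
```

```text
[0.52307547 0.24925617 0.03021993] 0.9963954847818228 13.375 [-0.41041876 -0.57052505  0.53022241]
```

View pics/s11.png

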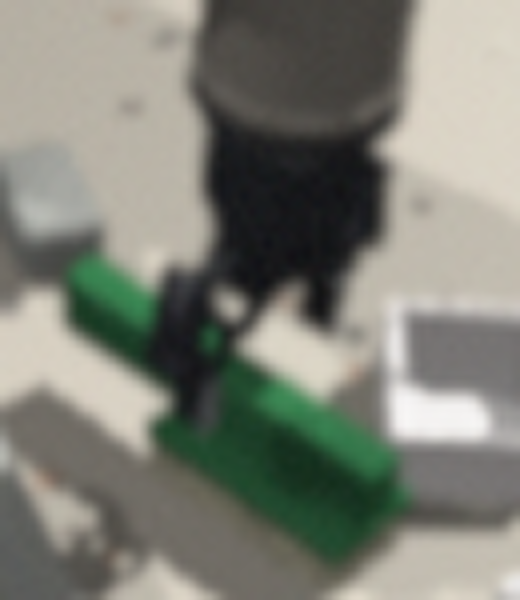

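View pics/w11.png

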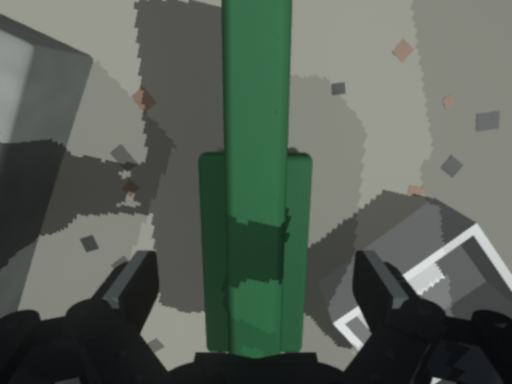

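>>> carry_out:
  series:
    - [[0,0,0,0,1.0,0,8.5],[0,0,0,0,2.0,0,8.5],[0,0,0,0,2.0,0,8.5],[0,0,0,0,2.0,0,0],[0,0,0,0,2.0,0,0],[0,0,0,0,2.0,0,0],[0,0,0,0,2.0,0,0],[0,0,0,0,2.0,0,0],[0,0,0,0,2.0,0,0]]

```text
t: 14.5
ee_pos: [0.5231, 0.2494, 0.0105]
orientation: [-1.566, -0.004, 1.862]
ft_force: [0.4, -1.2, 5.4]
width: 0.294
```

```bash
cat >> h.py <<'E'
BC=np.array([.5605,.0145]);BY=-8.3
def blk(x,y,z):
    a=np.radians(BY);return np.array([BC[0]+x*np.cos(a)-y*np.sin(a),BC[1]+x*np.sin(a)+y*np.cos(a),z])
def toblk(P):
    a=np.radians(BY);d=np.array(P)[...,:2]-BC
    return np.stack([d[...,0]*np.cos(a)+d[...,1]*np.sin(a),-d[...,0]*np.sin(a)+d[...,1]*np.cos(a)],-1)
E
python3 - <<'E'
from h import *
p,R,s=tool()
rows([((p[0],p[1],.17),R,0),(blk(.0175,.085,.17),down(BY+90),0)])
E
```

```text
[0.0, 0.0, 0.0, 0.06, -15.95, 0.08, 0]
[-0.3, 25.0, 0.1, -16.55, -16.02, -1.94, 0]
```

>>> carry_out:
  series:
    - [[0,0,0,0,-6,0,0],[0,0,0,0,-12,0,0],[0,0,0,0,-16,0,0],[0,12,0,-8,-16,-1,0],[0,25,0,-16.5,-16,-1.9,0],[0,25,0,-16.5,-16,-1.9,0],[0,25,0,-16.5,-16,-1.9,0],[0,25,0,-16.5,-16,-1.9,0]]

```text
t: 15.5
ee_pos: [0.5891, 0.0969, 0.1696]
orientation: [-1.564, -0.002, 1.427]
ft_force: [-0.9, -0.6, -2.3]
width: 0.298
```

```bash
python3 - <<'E'
from h import *
r=cam("scene");crop(r,"s12",190,100,370,250,4)
w=cam("wrist");cv2.imwrite("pics/w12.png",w["color"])
p,R,s=tool();print(p,s["width"],s["t"],s["ft_force"],toblk(p))
E
```

```text
[0.58903904 0.09769719 0.16976277] 0.29317767895365815 15.6 [ 0.04110852  0.45351367 -2.25032614] [0.01623009 0.08644556]
```

View pics/s12.png

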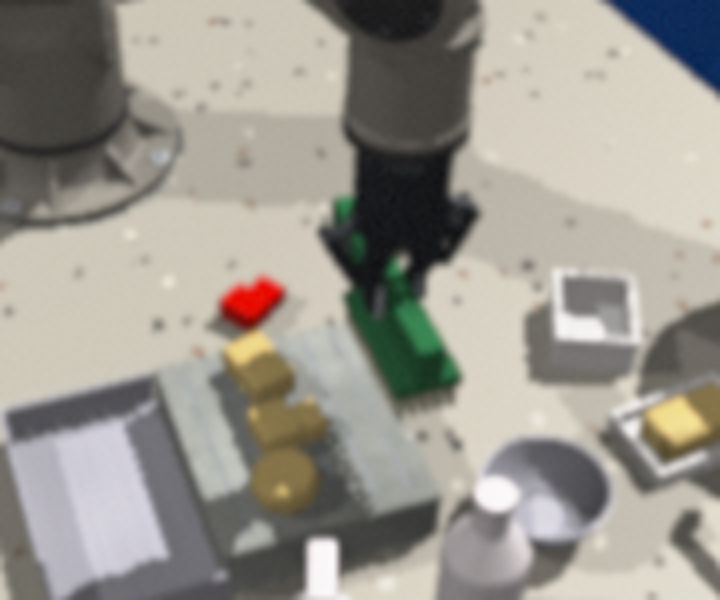

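View pics/w12.png

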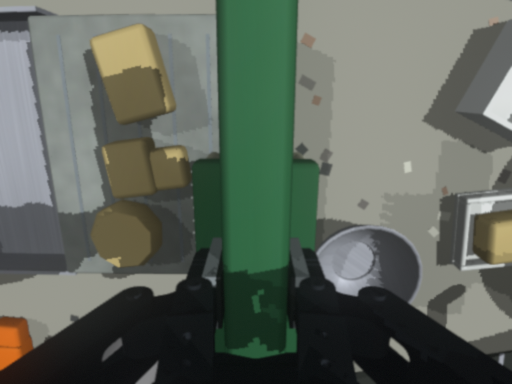

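```bash
python3 - <<'E'
from h import *
np.set_printoptions(precision=3,suppress=True)
w=cam("wrist")
print("blk corners",toblk(onz(w,[(32,15),(65,272),(217,14)],.06)))
print("A",toblk(onz(w,[(92,40),(147,26),(175,108),(120,123)],.088)))
print("B",toblk(onz(w,[(103,145),(150,138),(190,147),(188,188),(112,197)],.086)))
print("C",toblk(onz(w,[(126,200),(126,267),(92,234),(160,234)],.086)))
t=cam("top");crop(t,"t12",185,140,330,260,5)
E
```

```text
blk corners [[-0.119 -0.092]
 [ 0.11  -0.1  ]
 [-0.118  0.056]]
A [[-0.096 -0.032]
 [-0.104  0.009]
 [-0.047  0.025]
 [-0.036 -0.018]]
B [[-0.019 -0.034]
 [-0.024  0.004]
 [-0.017  0.035]
 [ 0.016  0.031]
 [ 0.024 -0.032]]
C [[ 0.027 -0.021]
 [ 0.089 -0.027]
 [ 0.057 -0.053]
 [ 0.057  0.005]]
```

View pics/t12.png

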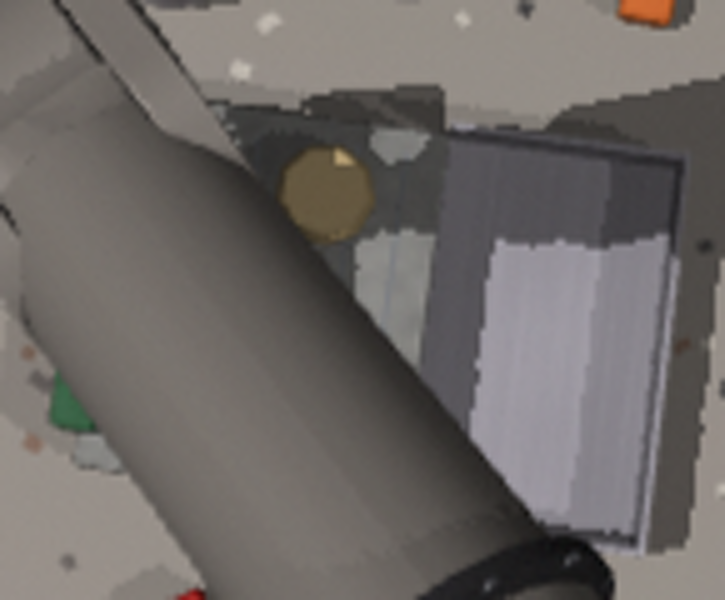

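```bash
python3 - <<'E'
from h import *
w=cam("wrist")
print("plate end",toblk(onz(w,[(207,159),(304,160)],.197)))
p,R,s=tool();print(p,toblk(p))
D=down(BY+90)
rows([(blk(.018,.088,.0745),D,0)]+[(blk(.018,y,.0745),D,0) for y in (.07,.05,.03,.01,-.01,-.03,-.05,-.07,-.09)]+[(blk(.018,-.03,.17),D,0)])
E
```

```text
plate end [[-0.0289648   0.0637915 ]
 [-0.02859597  0.10828009]]
[0.58925712 0.09734786 0.16980066] [0.01649631 0.08613137]
[-0.3, 0.1, 0.1, 0.17, 9.53, -0.21, 0]
[-0.3, 0.1, 0.1, -1.63, 9.53, -0.2, 0]
[-0.3, 0.1, 0.1, -3.63, 9.52, -0.2, 0]
[-0.3, 0.1, 0.1, -5.63, 9.52, -0.2, 0]
[-0.3, 0.1, 0.1, -7.63, 9.52, -0.2, 0]
[-0.3, 0.1, 0.1, -9.63, 9.52, -0.19, 0]
[-0.3, 0.1, 0.1, -11.63, 9.51, -0.19, 0]
[-0.3, 0.1, 0.1, -13.63, 9.51, -0.19, 0]
[-0.3, 0.1, 0.1, -15.63, 9.51, -0.18, 0]
[-0.3, 0.1, 0.1, -17.63, 9.5, -0.18, 0]
[-0.3, 0.1, 0.1, -11.61, -0.04, -0.13, 0]
```

>>> carry_out:
  series:
    - [[0,0,0,0.2,6,-0.2,0],[0,0,0,0.2,8.8,-0.2,0],[0,0,0,0.2,9.5,-0.2,0],[0,0,0,0.2,9.5,-0.2,0]]

```text
t: 16.25
ee_pos: [0.5913, 0.0998, 0.0754]
orientation: [-1.565, -0.002, 1.428]
ft_force: [-0.5, 0.5, -2.6]
width: 0.297
```

```bash
python3 - <<'E'
from h import *
r=cam("scene");crop(r,"s13",190,100,370,250,4)
p,R,s=tool();print(p,toblk(p),s["ft_force"],s["t"])
D=down(BY+90)
rows([(blk(.018,y,.0745),D,0) for y in (.07,-.09)])
E
```

```text
[0.59163496 0.09977999 0.07599793] [0.01849815 0.08888128] [ 0.49531704 -0.36137309 -2.69104427] 16.3
[-0.3, 0.1, 0.1, -1.89, 0.15, 0.05, 0]
[-0.3, 0.1, 0.1, -17.89, 0.12, 0.08, 0]
```

View pics/s13.png

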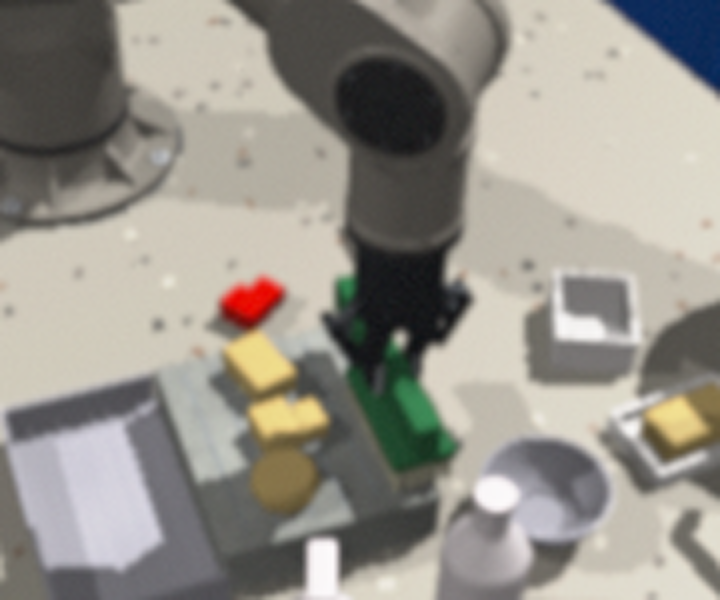

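>>> carry_out:
  series:
    - [[0,0,0,-1.5,0.1,0,0],[0,0,0,-3,0.1,0,0],[0,0,0,-4.5,0.1,0,0],[0,0,0,-6,0.1,0,0],[0,0,0,-7.5,0.1,0,0],[0,0,0,-9,0.1,0,0],[0,0,0,-10.5,0.1,0,0],[0,0,0,-12,0.1,0,0],[0,0,0,-13.5,0.1,0,0],[0,0,0,-15,0.1,0,0],[0,0,0,-16.5,0.1,0,0],[0,0,0,-18,0.1,0,0]]

```text
t: 17.8
ee_pos: [0.5658, -0.0795, 0.0746]
orientation: [-1.566, -0.002, 1.428]
ft_force: [-0.2, 0.6, -2.6]
width: 0.291
```

```bash
python3 - <<'E'
from h import *
r=cam("scene");crop(r,"s14",190,100,370,250,4)
w=cam("wrist");cv2.imwrite("pics/w14.png",w["color"])
p,R,s=tool();print(p,toblk(p),s["ft_force"],s["t"])
E
```

```text
[ 0.56559342 -0.0807153   0.07440471] [ 0.01878499 -0.09348273] [ 0.69023955 -0.08410861 -2.55455583] 17.9
```

View pics/s14.png

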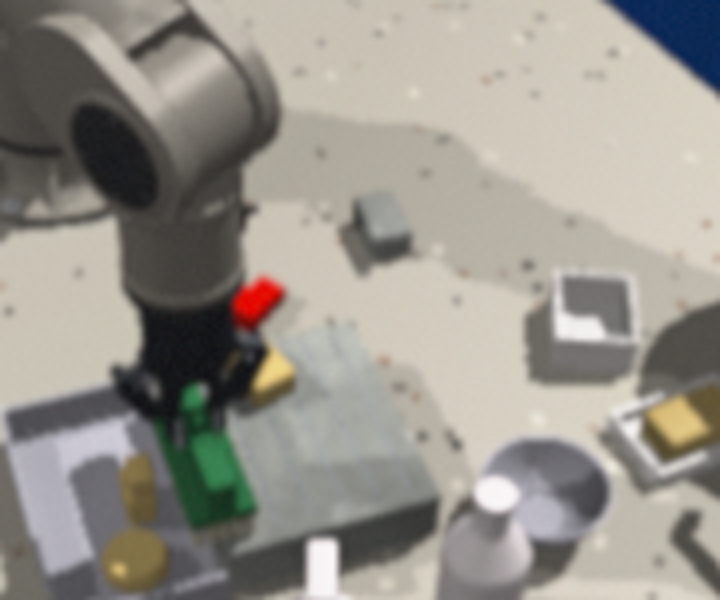

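View pics/w14.png

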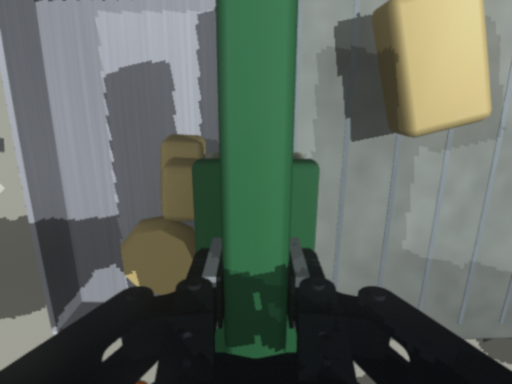

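```bash
python3 - <<'E'
from h import *
D=down(BY+90)
rows([(blk(.018,-.09,.145),D,0),(blk(-.074,-.02,.145),D,0),(blk(-.074,.088,.145),D,0),(blk(-.074,.088,.076),D,0)])
E
```

```text
[-0.3, -0.0, 0.1, 0.36, -7.06, 0.11, 0]
[-0.3, -0.0, 0.1, 7.35, -7.0, 9.32, 0]
[-0.3, -0.0, 0.1, 18.15, -6.99, 9.32, 0]
[-0.3, -0.0, 0.1, 18.14, -0.09, 9.29, 0]
```

>>> carry_out:
  series:
    - [[0,0,0,0.3,-4,0,0],[0,0,0,0.3,-7,0,0],[0,0,0,3,-7,4,0],[0,0,0,9,-7,9.3,0],[0,0,0,14,-7,9.3,0],[0,0,0,18.2,-7,9.3,0],[0,0,0,18.2,-7,9.3,0],[0,0,0,18.2,-7,9.3,0],[0,0,0,18.2,-3,9.3,0],[0,0,0,18.2,-0.5,9.3,0],[0,0,0,18.2,-0.1,9.3,0],[0,0,0,18.2,-0.1,9.3,0]]

```text
t: 19.4
ee_pos: [0.5003, 0.1124, 0.0766]
orientation: [-1.566, -0.001, 1.425]
ft_force: [-0.4, -0.3, -2.6]
width: 0.289
```

```bash
python3 - <<'E'
from h import *
r=cam("scene");crop(r,"s15",190,100,370,250,4)
w=cam("wrist");cv2.imwrite("pics/w15.png",w["color"])
p,R,s=tool();print(p,toblk(p),s["ft_force"],s["t"],s["joints"])
D=down(BY+90)
rows([(blk(-.074,-.092,.075),D,0)])
E
```

```text
[0.50066157 0.11272243 0.07711938] [-0.07339069  0.08855558] [-0.04147792  0.78044245 -3.9599052 ] 19.5 [ 0.41674908  0.46723535 -0.93094149  2.02808192  0.48204001  0.88317726
  0.64421133]
[-0.2, -0.1, 0.1, -18.06, 0.19, 0.04, 0]
```

View pics/s15.png

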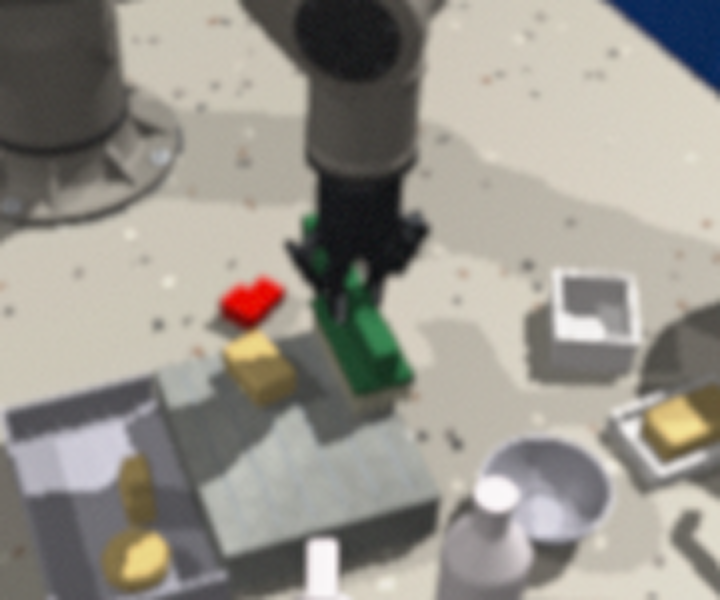

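View pics/w15.png

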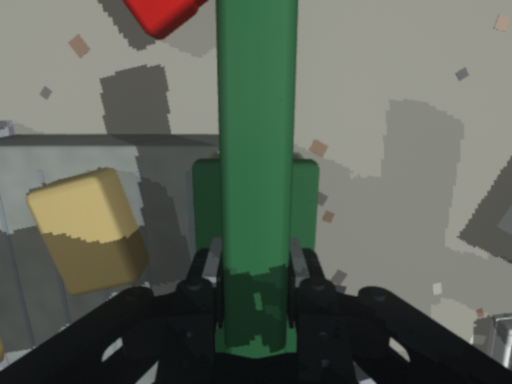

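>>> carry_out:
  series:
    - [[0,0,0,-1.5,0.1,0,0],[0,0,0,-3,0.1,0,0],[0,0,0,-4.5,0.2,0,0],[0,0,0,-6,0.2,0,0],[0,0,0,-7.5,0.2,0,0],[0,0,0,-9,0.2,0,0],[0,0,0,-10.5,0.2,0,0],[0,0,0,-12,0.2,0,0],[0,0,0,-13.5,0.2,0,0],[0,0,0,-15,0.2,0,0],[0,0,0,-16.5,0.2,0,0],[0,0,0,-18,0.2,0,0]]

```text
t: 21.0
ee_pos: [0.4739, -0.0669, 0.0748]
orientation: [-1.567, -0.001, 1.424]
ft_force: [-0.3, -0.9, -3.2]
width: 0.293
```

```bash
python3 - <<'E'
from h import *
r=cam("scene");crop(r,"s16",190,100,370,250,4)
w=cam("wrist");cv2.imwrite("pics/w16.png",w["color"])
p,R,s=tool();print(p,toblk(p),s["ft_force"],s["t"],s["joints"])
E
```

```text
[ 0.473574   -0.06785157  0.07447539] [-0.07412756 -0.09403731] [-0.65323643 -1.08695419 -4.03391611] 21.1 [ 0.79505769  0.41159823 -0.93019639  2.10195121  0.44319445  0.83981373
  1.02074548]
```

View pics/s16.png

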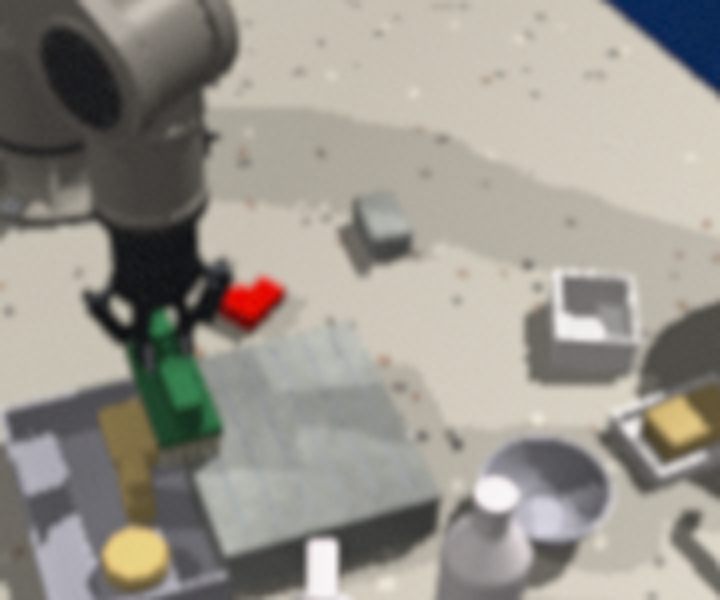

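View pics/w16.png

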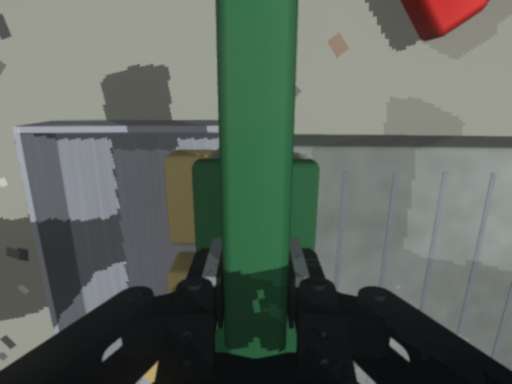

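>>> carry_out:
  series:
    - [[0,0,0,0.5,-4,0,0],[0,0,0,0.5,-8,0,0],[0,0,0,5,-10,0,0],[0,0,0,11,-10,0,0],[0,0,0,11,-10,0,0],[0,0,0,11,-10,0,0]]

```text
t: 21.85
ee_pos: [0.4899, 0.0407, 0.1742]
orientation: [-1.565, -0.0, 1.423]
ft_force: [0.2, -0.2, -4.0]
width: 0.295
```

```bash
python3 - <<'E'
from h import *
r=cam("scene");crop(r,"s17",190,100,370,250,4)
w=cam("wrist");cv2.imwrite("pics/w17.png",w["color"])
p,R,s=tool();print(p,toblk(p),s["ft_force"],s["t"],s["joints"])
D=down(100)
rows([((.50,.10,.18),D,0),((.515,.235,.12),D,0),((.515,.235,.0125),D,0)])
E
```

```text
[0.49004427 0.03965662 0.17416274] [-0.07334928  0.0147224 ] [-0.84464269  0.33863674 -3.90898243] 21.95 [ 0.70058798  0.30292797 -1.05274399  1.98030902  0.30351215  1.03353651
  0.92845317]
[-0.3, -18.6, 0.0, 6.12, -0.58, -0.08, 0]
[-0.3, -18.6, 0.0, 19.69, 5.42, 0.43, 0]
[-0.3, -18.6, 0.0, 19.69, 16.17, 0.37, 0]
```

View pics/s17.png

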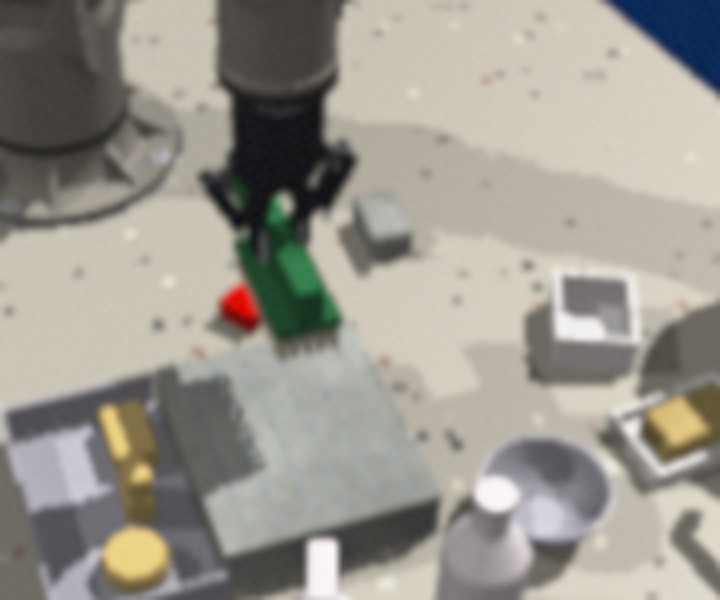

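View pics/w17.png

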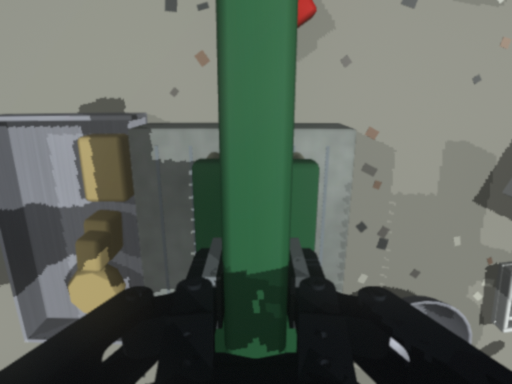

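```bash
python3 - <<'E'
from h import *
t=cam("top")
print("pumice",onz(t,[(162,280),(170,268)],.035), "bowl edge",onz(t,[(182,169)],.045),"stand",onz(t,[(143,200)],.045))
D=down(100)
rows([((.50,.10,.18),D,0),((.53,.238,.12),D,0),((.53,.238,.012),D,0)])
E
```

```text
pumice [[0.31936845 0.24832289 0.035     ]
 [0.35489892 0.22400666 0.035     ]] bowl edge [[0.65668843 0.18494375 0.045     ]] stand [[0.56297212 0.3046035  0.045     ]]
[-0.3, -18.6, 0.1, 6.12, -0.58, -0.07, 0]
[-0.3, -18.6, 0.1, 20.21, 5.42, -0.99, 0]
[-0.3, -18.6, 0.1, 20.21, 16.22, -1.05, 0]
```

>>> carry_out:
  series:
    - [[0,-9,0,6,-0.6,0,0],[0,-18.6,0,12,0,-0.5,0],[0,-18.6,0,20.2,5.4,-1,0],[0,-18.6,0,20.2,5.4,-1,0],[0,-18.6,0,20.2,5.4,-1,0],[0,-18.6,0,20.2,11,-1,0],[0,-18.6,0,20.2,15,-1,0],[0,-18.6,0,20.2,15.8,-1,0],[0,-18.6,0,20.2,16.1,-1,0],[0,-18.6,0,20.2,16.1,-1,0]]

```text
t: 23.25
ee_pos: [0.5305, 0.238, 0.0147]
orientation: [-1.568, -0.002, 1.744]
ft_force: [-0.0, -0.1, -2.4]
width: 0.29
```

>>> carry_out:
  series:
    - [[0,0,0,0,0.2,0,0],[0,0,0,0,0.35,0,0],[0,0,0,0,0.4,0,0]]

```text
t: 23.62
ee_pos: [0.5305, 0.2379, 0.0108]
orientation: [-1.568, -0.002, 1.744]
ft_force: [-0.8, 0.3, -3.2]
width: 0.294
```

>>> carry_out:
  series:
    - [[0,0,0,0,0.2,0,0],[0,0,0,0,0.2,0,0]]

```text
t: 23.88
ee_pos: [0.5308, 0.2379, 0.0105]
orientation: [-1.569, -0.0, 1.744]
ft_force: [-10.1, -10.4, 31.8]
width: 0.294
```

Contact at z 0.0105, so I release and go straight up.

>>> carry_out:
  series:
    - [[0,0,0,0,-0.1,0,0],[0,0,0,0,-0.1,0,8.5],[0,0,0,0,-0.1,0,8.5],[0,0,0,0,-0.1,0,8.5],[0,0,0,0,-0.1,0,8.5],[0,0,0,0,-0.1,0,8.5],[0,0,0,0,-6,0,8.5],[0,0,0,0,-12,0,8.5],[0,0,0,0,-18,0,8.5],[0,0,0,0,-25,0,8.5],[0,0,0,0,-30,0,8.5],[0,0,0,0,-30,0,8.5]]

```text
t: 25.38
ee_pos: [0.5325, 0.2392, 0.3148]
orientation: [-1.575, -0.001, 1.744]
ft_force: [-0.1, -0.0, -0.6]
width: 0.997
```

```bash
python3 - <<'E'
from h import *
r=cam("scene");crop(r,"s18",180,110,380,260,4)
w=cam("wrist");cv2.imwrite("pics/w18.png",w["color"])
t=cam("top");cv2.imwrite("pics/t18.png",t["color"])
p,R,s=tool();print(p,s["ft_force"],s["t"],s["qd"])
E
```

```text
[0.53114658 0.23743232 0.30966236] [ 0.36382888  0.20279659 -0.87490179] 25.525 [-0.0038285   0.01325549  0.00454599  0.01077365  0.00023954  0.00138594
  0.00213043]
```

View pics/s18.png

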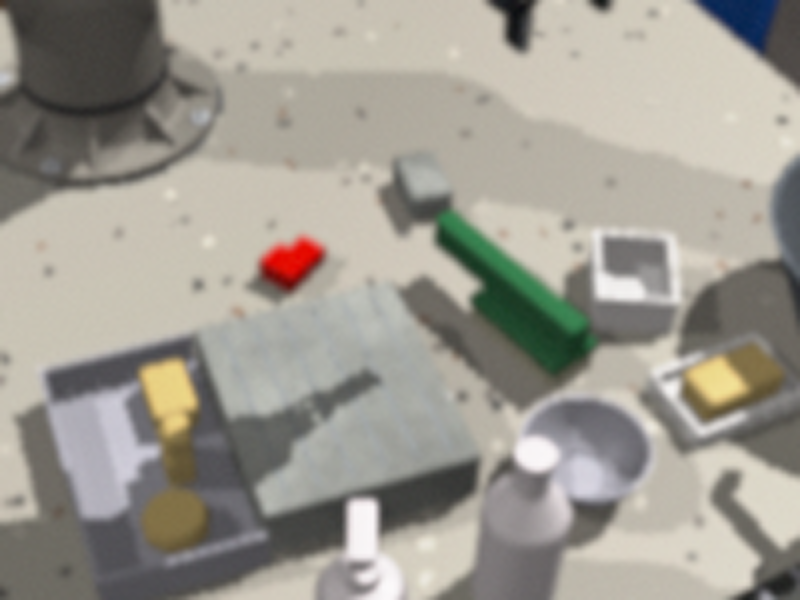

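View pics/w18.png

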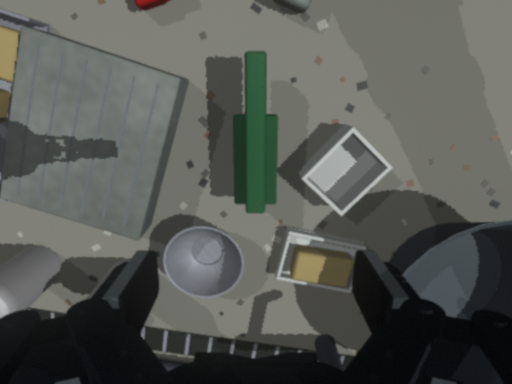

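View pics/t18.png

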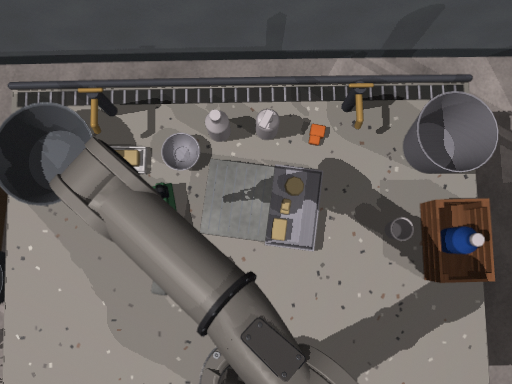

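The brush lies on its bristles on the slab, clear of the block, tray, stand and bowl (wrist: spine from (255,52) to (255,212)). In the top view all three soap ends are in the tray, at (294,186), (286,207) and (279,229). The bystanders look unmoved.

```bash
python3 -c "
from bench import env
print(env.job_done(), env.state()['t'])"
```

```text
the job is handed in; nothing more can be done
the job is handed in; nothing more can be done
```

I did the whole job in the order asked, and it was handed in at about 25.5 s. I lifted the brush from its stand, let it fall onto its bristles on the slab and let go. I then took it by its back and swept the stepped lump and the round cake in one pass, then the oblong in a second. The brush was then laid on the slab again, bristles down.

**Last checks:** The final scene, wrist and top pictures show all three soap ends in the tray, with the stepped lump standing on edge there. They also show the brush lying clear of the block and tray, the bystanders and look-alikes where they were, and the open gripper well above everything.

**What went wrong or disagreed:**
- **Missed grasp:** The first try at the brush's back closed in the air. The fingertips appeared about 36 mm behind the reported TCP, so I went lower and the second try held. The earlier grip on the handle was probably near its very end for the same reason, but it held.
- **Hard contact:** Setting the brush's head end down pressed it on the slab with a wrist force of about 80 N, under the 120 N limit. I eased off before letting go. The final set-down reached about 35 N.
- **Cameras:** The wrist and top cameras disagreed by 4–6 mm, which made no difference to the result.

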